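# Dose one red grinding ball from a rotary magazine

### The arm

A 6-joint arm with a two-finger parallel gripper is mounted at the origin on a cart in front of the work surface, level with it; the furniture and walls round the work are solid. World frame = base frame: x ahead of the robot, y to its left, z up, the work surface at z = 0. Lengths are in m, angles in degrees, forces in N, time in s.
With the tool pointing down it reaches from about 0.425 to 0.95 m from the base axis. Payload 3.5 kg.
Tool frame: the origin (TCP) lies between the finger pads; the fingertips stand 14 mm ahead of it and the grasp point (between the pads) lies 5 mm behind it; z points along the fingers, y is the direction in which the jaws open and shut (so a half turn about z gives the same grasp; the last joint's range is limited). The gripper opens to 85 mm and grips with 20 to 120 N. Pads are 22 mm wide; open, the fingers measure 114 mm over their backs; the gripper's body (76 mm by 85 mm) begins 54 mm behind the grasp point. The pads swing forward as they close: fully open they stand 13 mm farther back than shut.
Start: joints at [55.233, 16.404, 90.338, -0, 73.258, -8.594], TCP at [0.298, 0.606, 0.245] pointing down, gripper open.
Joint ranges: [-158.93, 158.93], [-51.34, 127.21], [12.03, 142.37], [-87.48, 267.48], [13.55, 161.25], [-162.69, 162.69]. Speed limits (degrees/s): [159.86, 159.86, 180, 180, 180, 180].

### API

Orientations are given as [roll, pitch, yaw] about the fixed x, y, z axes, in that order (R = Rz(yaw) Ry(pitch) Rx(roll)).
In Python, from cell import sense, optics, job_done gives the robot as it stands.
- The arm moves only by the shell command python3 -m creep 'ROWS'. ROWS is text: rows parted by semicolons, each of 5 numbers parted by spaces: the opening in per cent of the stroke, from 0 (shut) to 100 (fully open), then the shift along the tool's x, y, z in m, then the turn about the tool's z in degrees. A call has exactly 5 rows; each row shifts and turns the commanded pose from where the row before left it, along the tool's axes as they then stand; what a row does not reach is not made up. A row lasts 1/10 s, in which the tool goes at most 50 mm and 8.59 degrees, less where a joint would pass 70% of its speed; a pose out of reach is approached as far as the arm can. A call is refused whole if a number of a shift passes 0.05 or a number of a turn 8.59, either way. A call with a gripper value outside its range is refused whole. The fingers move at their own pace and stop on an object; the grip force is fixed at half the most. Time passes only in rows, so rows that do not move let the fingers close, or fill a call up. It gives the time, the measured TCP pose, the force and the opening at its end, in the units of the state.
- sense(): the state, without advancing time (a new reading comes with each control period).
- optics.camera(name): name is "scene" or "top" or "wrist"; returns the picture (400x640x3 uint8, red, green, blue); there is no depth.
- optics.camera_params(name): a dict with "intrinsics" (3x3 intrinsics, pixels), "extrinsics" (4x4, takes a point from camera to world coordinates); the wrist camera has in their place "mount" (4x4, takes a point from camera to tool coordinates, whose origin is the TCP and whose axes are the flange's). Camera axes: x right, y down, z forward; pixel columns grow to the right and rows downward; lengths in m; the calibration is good to about 2 mm. The wrist camera is an equidistant fisheye: a pixel r from the principal point sees the ray r / f radians off the axis. A picture is of the moment at which its call begins: read the wrist's pose just before it. camera_params takes no time and is no camera call.
- job_done(): hands the job in, once; it reports no verdict.
The state is a dict: "time_s": time; "q": joint angles; "joint_vel": joint speeds; "joint_torque": joint torques, N m; "tool_pos": TCP position; "tcp_rot": TCP orientation; "contact_force": force on the tool from outside, world axes, zero at the start; "wrist_torque": the same for the moment, N m; "grip_width": finger opening in m.
Only numpy, scipy, OpenCV 4.12 (cv2) and the standard library are available. Lean on these libraries where they do the work, as an engineer would, in place of code of your own. Each camera call takes 0.05 s, during which the arm holds its last target. There are 200 camera calls.

### The job

Dose the red grinding ball into the steel jar: turn the white dosing wheel by its black studs until the pocket with the red ball faces the port, then press the green pad right down so that the magazine tips and the ball rolls down the chute into the jar, and let the magazine swing back level. Do not touch the balls themselves, keep the white and the blue ball in the magazine, and leave the jar and the things standing round it in their places.

Things in the scene. Friction and masses are not known exactly. Their poses are not given: they have to be found in the camera images.
- dispenser: Stand of the ball magazine, grey, fixed to the bench. Origin on the bench (z = 0) under the wheel's axis. Its x axis points away from port and chute: the chute leaves toward -x; z up. Foot plate 125 x 150 mm. The tipping axis is parallel to y at x = -62, z = 68 mm. Its yaw varies.
- wheel_axis (a point): Centre of the top face of the white dosing wheel, 94 mm up; axes as the dispenser's when level (tips with the magazine, does not turn with the wheel). Wheel 106 mm across, 19 mm thick; turns endlessly both ways with dry friction, about 2 N at a stud, and stays where left. Six pockets 60 degrees apart: parallel slots 26 mm wide, open at top and rim, from 31 mm radius outward.
- stud_ring (a point): On the wheel axis, half-way up the studs (7 mm above the wheel's top). Midway between each two pockets stands a black stud, 8 mm across, 46 mm from the axis, 14 mm high above the wheel's top. Balls have 4 mm play either side in their pockets, so a ball tells the studs' angles only to about 0.1 rad: feel for the stud. The wheel may turn that much before it carries the ball along.
- cover (a point): Middle of the straight edge of the clear half cover, 19 to 22 mm above the wheel's top, 60 mm radius, over the part of the wheel with x > 20 mm in the wheel_axis frame. Studs pass under it, fingers do not: push studs on the open side (x < about 0), lift and re-engage another stud for a longer turn.
- port (a point): Middle of the only opening, 26 mm wide, in the fence (117 mm across, as high as the wheel) that keeps the balls in; 56.5 mm from the wheel axis toward the dispenser's -x. A 1.5 mm sill holds a ball back until tipped by 0.6 to 0.7 rad. A chute leads on, ending over the jar. A ball leaves only if within about 4 mm of the line from wheel axis through port.
- pad (a point): Middle of the top of the green pad (32 x 30 x 6 mm) on the tipping arm; level: x = -119.5, y = -85, z = 98 mm in the dispenser's frame; its face falls 0.44 rad toward the tipping axis. Pressed straight down it sinks about 57 mm to a hard stop, swinging at 65 mm radius (x changes under 8 mm). It takes about 4 to 8 N; at the stop the force rises steeply. Let go, it comes back in about 1 s.
- bed (a joint): Tipping angle of the whole magazine (floor, wheel, fence, chute): 0 level, as it rests; 0.9 rad tipped to the stop, chute downward.
- ball_red: Red ball, 18 mm across, 13 to 23 g; origin at its centre. It lies on the magazine's fixed rubber floor, 42 mm from the wheel axis, top 2 mm below the wheel's top; pushed fast it rolls a few mm ahead within its pocket. It starts in one of three pockets, 60, 120 or 180 degrees from the port.
- ball_white: White ball, 18 mm across; origin at its centre.
- ball_blue: Blue ball, 18 mm across; origin at its centre.
- jar_mouth (a point): Centre of the mouth of the open steel jar, 68 mm across, 40 mm high, 3 mm wall, 4 mm bottom, loose on the bench below the chute, about 109 mm from the wheel axis.
- jar: The steel jar; origin under its centre.
- specimen_pot: Bystander: white specimen pot with yellow cap, 51 mm across, 62 mm high; origin under its centre.
- rinse_bottle: Bystander: small white bottle, 39 mm across, 128 mm high; origin under its centre.
- screen_edge (a point): Lower front corner of the clear glass screen, an upright pane 6 mm thick in a 15 mm sill and 1.4 m high that runs from here straight back (+x) at y = 311 mm to the wall. Do not swing into it: pass in front of its edge (smaller x).
- timer: Bystander: small white bench timer, 24 x 66 x 66 mm; origin under its centre.
Not all that is in view belongs to the job. What is shaped like the jar but brown or orange is not meant.

How it is judged (in metres and radians):
On the way, in this order (a step that is already met when the one before it is completed fails the run):
1. the red ball lies at the port (within 6 mm of its middle line) with the magazine level (y of ball_red in the frame of port between -0.006 and 0.006 m and x of ball_red in the frame of port between 0.003 and 0.025 m and value of joint bed below 0.15 rad), for 0.2 s.
2. the red ball has been tipped into the jar (horizontal distance between ball_red and jar_mouth below 0.03 m and height (world z) of ball_red below 0.035 m), for 0.2 s.
At the end, for the whole second after the job is handed in: The red ball lies still in the jar (within 30 mm of its axis, below 35 mm height), the magazine is back level (below 0.08 rad), the white and the blue ball are still in the wheel (centre within 56 mm of the wheel axis site), and the jar stands upright within 20 mm of its starting place (all of step 2 and linear speed of ball_red below 0.05 m/s and value of joint bed below 0.08 rad and distance between each of ball_white, ball_blue and wheel_axis below 0.056 m and distance of jar from where it was at the start of the episode below 0.02 m and angle between jar's own z axis and vertical below 0.15 rad); the robot touches nothing.
It fails at once if the white or the blue ball leaves the magazine (distance between any of ball_white, ball_blue and wheel_axis above 0.075 m).
It fails at once if the fingers touch a ball (over 1 N) (contact force between the fingers and ball_red above 1 N or contact force between the fingers and ball_white above 1 N or contact force between the fingers and ball_blue above 1 N).
It fails at once if a bystander is moved more than 30 mm (distance of any of specimen_pot, rinse_bottle, timer from where it was at the start of the episode above 0.03 m).
It fails at once if the jar is moved more than 30 mm (distance of jar from where it was at the start of the episode above 0.03 m).
It also fails if it takes over 72 s, if anything falls off the work surface, if the arm or the gripper's body presses on something with over 40 N, if the wrist force passes 120 N, or if a joint passes its speed limit or range.

## Working session

There is one attempt and no reset: what is moved stays moved. The work goes in short steps, Python scripts to look and compute and a shell command to move; the robot and the scene stay as the last step left them, time stands still between calls to the robot, and variables do not carry over. Pictures are saved under pics/ and viewed, about 8 in all and at most 12, crops included, and the job is handed in when it is done.

```bash
ls; mkdir -p pics; python3 - <<'E'
from cell import sense, optics
import cv2
s=sense();print(s)
for n in("scene","top"):
    im=optics.camera(n);cv2.imwrite(f"pics/{n}0.png",im[:,:,::-1]);p=optics.camera_params(n);print(n,p)
print(optics.camera_params("wrist"))
E
```

```text
pics
{'time_s': 0.0, 'q': array([ 5.52337897e+01,  1.64578862e+01,  9.04237721e+01, -1.57433322e-04,
        7.32567037e+01, -8.59471260e+00]), 'joint_vel': array([-0.05240884,  0.12984711, -0.09923438, -0.01104544,  0.17886031,
        0.05503469]), 'joint_torque': array([-6.39827408e-05, -4.05988455e+01, -2.92624998e+01, -1.65133329e-04,
        5.93377888e-03,  3.74080670e-06]), 'tool_pos': array([0.29733301, 0.60529025, 0.24388628]), 'tcp_rot': array([-1.79863169e+02, -2.05284049e-02,  1.53828523e+02]), 'contact_force': array([ 0.43140626,  0.37943747, -0.05898965]), 'wrist_torque': array([ 0.00188695,  0.00801386, -0.03318402]), 'grip_width': 0.08479136394534023}
scene {'intrinsics': array([[463.83435375,   0.        , 325.22532715],
       [  0.        , 463.83435375, 202.87440186],
       [  0.        ,   0.        ,   1.        ]]), 'extrinsics': array([[ 0.62818329, -0.46844838,  0.6212422 , -0.075095  ],
       [-0.77804054, -0.37181494,  0.50636605, -0.39068819],
       [-0.00621922, -0.80144231, -0.59803976,  0.69855185],
       [ 0.        ,  0.        ,  0.        ,  1.
[... 267 characters left out ...]
  [-0.99686237, -0.07687196,  0.0188709 ,  0.08315691],
       [-0.00291358, -0.20260946, -0.97925529,  0.93878443],
       [ 0.        ,  0.        ,  0.        ,  1.        ]])}
{'intrinsics': array([[309.70691629,   0.        , 321.37733075],
       [  0.        , 309.70691629, 197.13467586],
       [  0.        ,   0.        ,   1.        ]]), 'mount': array([[ 2.49636443e-04, -9.54166199e-01, -2.99277133e-01,
         7.63016066e-02],
       [ 9.99999860e-01,  3.77694031e-04, -3.70046550e-04,
        -1.86280922e-03],
       [ 4.66121097e-04, -2.99276999e-01,  9.54166160e-01,
        -1.26970760e-01],
       [ 0.00000000e+00,  0.00000000e+00,  0.00000000e+00,
         1.00000000e+00]])}
```

View pics/top0.png

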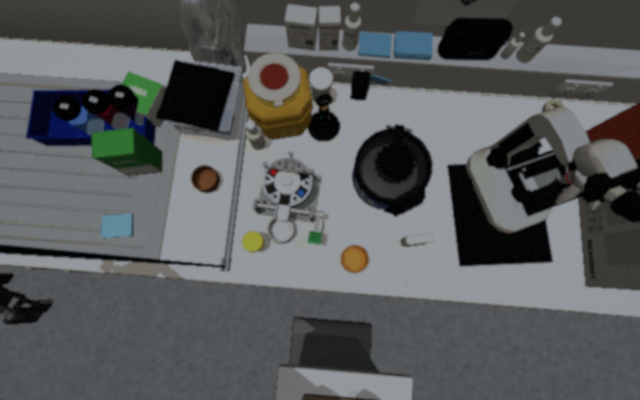

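View pics/scene0.png

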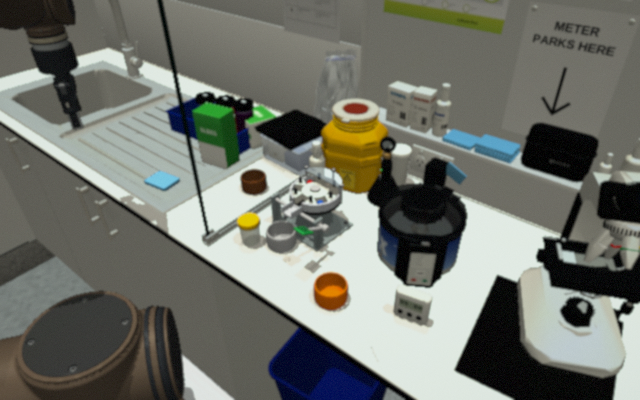

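The top view shows the wheel at about (288,182), the jar at (283,230) and the green pad at (316,238). The screen's front edge is near (230,268), and the arm starts on the far side of it.

```bash
cat > h.py <<'E'
import numpy as np, cv2
from cell import sense, optics
from scipy.spatial.transform import Rotation as R
def tw(cam,u,v,z):
    p=optics.camera_params(cam);K=p["intrinsics"];T=p["extrinsics"]
    d=T[:3,:3]@np.linalg.inv(K)@[u,v,1];o=T[:3,3]
    return o+d*(z-o[2])/d[2]
def pj(cam,X):
    p=optics.camera_params(cam);K=p["intrinsics"];T=p["extrinsics"]
    c=T[:3,:3].T@(np.array(X)-T[:3,3]);c=K@c;return c[:2]/c[2]
def wT(s=None):
    s=s or sense();T=np.eye(4);T[:3,:3]=R.from_euler('xyz',s["tcp_rot"],degrees=True).as_matrix();T[:3,3]=s["tool_pos"]
    return T@optics.camera_params("wrist")["mount"]
def ww(T,u,v,z):
    K=optics.camera_params("wrist")["intrinsics"];a=(np.array([u,v])-K[:2,2])/K[0,0];r=np.hypot(*a)
    d=T[:3,:3]@np.r_[a/r*np.sin(r),np.cos(r)];o=T[:3,3];return o+d*(z-o[2])/d[2]
def wp(T,X):
    K=optics.camera_params("wrist")["intrinsics"];c=T[:3,:3].T@(np.array(X)-T[:3,3]);r=np.arctan2(np.hypot(*c[:2]),c[2])
    return K[:2,2]+K[0,0]*r*c[:2]/np.hypot(*c[:2])
E
python3 - <<'E'
from h import *
for n,u,v,z in [("wheel",288,182,.094),("jar",283,230,.04),("pad",316,238,.098),("edge",230,268,0.0),("pot",253,241,.062),("bottle",257,130,.128),("timer",417,240,.066)]:
    print(n,tw("top",u,v,z).round(4))
for n,u,v,z in [("wheel",316,188,.094),("edge",207,238,0)]: print(n,tw("scene",u,v,z).round(4))
im=cv2.imread("pics/top0.png")[130:270,220:360];a=cv2.resize(im,(600,600),interpolation=cv2.INTER_CUBIC)
cv2.imwrite("pics/c1.png",a)
E
```

```text
wheel [0.5761 0.1687 0.094 ]
jar [0.468  0.1749 0.04  ]
pad [0.4494 0.0924 0.098 ]
edge [0.367  0.3019 0.    ]
pot [0.434 0.241 0.062]
bottle [0.6866 0.2492 0.128 ]
timer [ 0.4665 -0.1451  0.066 ]
wheel [0.5839 0.1732 0.094 ]
edge [0.3774 0.3285 0.    ]
```

View pics/c1.png

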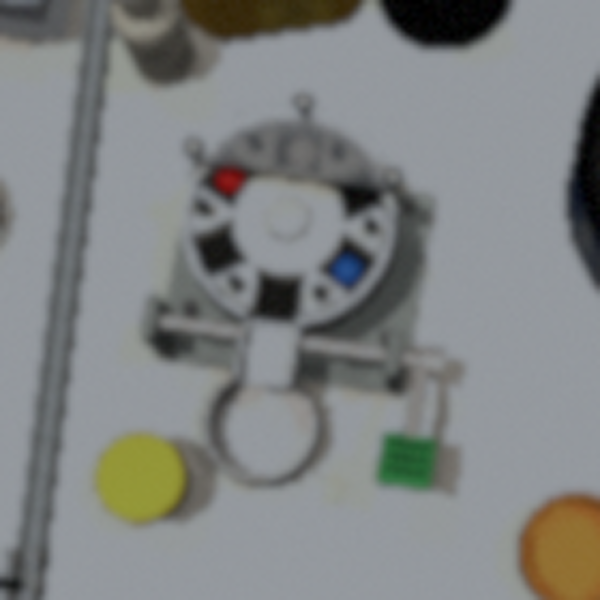

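The red ball is in the pocket 120° counter-clockwise from the port. White is under the cover, blue is at about 240°, and the dispenser's yaw is about -4°. I'll raise and retract the arm first, then go round in front of the screen.

```bash
python3 -m creep '25 0 0 0 -8;25 0 0 0 -8;25 0 0 0 -8;25 0 0 0 -8;25 0.012 -0.023 -0.011 0'; python3 -m creep '25 0.012 -0.023 -0.011 0;25 0.012 -0.023 -0.011 0;25 0.012 -0.023 -0.011 0;25 0.012 -0.023 -0.011 0;25 0.012 -0.023 -0.011 0'; python3 -m creep '25 0.012 -0.023 -0.011 0;25 0.012 -0.023 -0.011 0;25 0.012 -0.023 -0.011 0;25 0 0 0 0;25 0 0 0 0'; python3 - <<'E'
from h import *
s=sense();print(s["time_s"],s["q"].round(1),s["tool_pos"].round(4),s["tcp_rot"].round(2))
im=cv2.imread("pics/top0.png")[200:290,200:290];a=cv2.resize(im,(400,400),interpolation=cv2.INTER_CUBIC)
b=cv2.resize(cv2.imread("pics/scene0.png")[180:280,180:280],(400,400),interpolation=cv2.INTER_CUBIC)
cv2.imwrite("pics/c2.png",np.hstack([a,b]))
E
```

```text
time_s: 0.6
tool_pos: [0.288, 0.5816, 0.253]
tcp_rot: [-179.8, -0.2, -174.0]
contact_force: [-0.2, -1.1, 0.0]
grip_width: 0.0215
time_s: 1.1
tool_pos: [0.2394, 0.46, 0.3111]
tcp_rot: [-179.9, -0.0, -174.2]
contact_force: [-0.1, 0.1, 1.0]
grip_width: 0.0217
time_s: 1.6
tool_pos: [0.2112, 0.3888, 0.3444]
tcp_rot: [179.9, 0.0, -174.2]
contact_force: [-0.2, -0.8, -0.0]
grip_width: 0.0218
1.6 [ 48.3 -17.9 114.1   0.   83.8 -47.5] [0.2112 0.3888 0.3444] [ 1.7995e+02  4.0000e-02 -1.7419e+02]
```

View pics/c2.png

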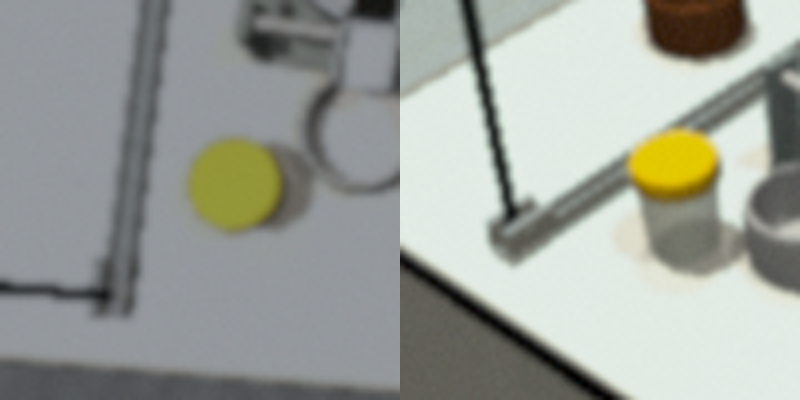

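```bash
python3 -m creep '25 -0.008 -0.021 0 0;25 -0.008 -0.021 0 0;25 -0.008 -0.021 0 0;25 -0.008 -0.021 0 0;25 0 0 0 0'; python3 -m creep '25 -0.012 -0.02 0 0;25 -0.012 -0.02 0 0;25 -0.012 -0.02 0 0;25 -0.012 -0.02 0 0;25 -0.012 -0.02 0 0'; python3 -m creep '25 -0.012 -0.02 0 0;25 -0.03 -0.009 0.006 0;25 -0.03 -0.009 0.006 0;25 -0.03 -0.009 0.006 0;25 -0.03 -0.009 0.006 0';python3 -m creep '25 -0.03 -0.009 0.006 0;25 -0.03 -0.009 0.006 0;25 -0.03 -0.009 0.006 0;25 0 0 0 0;25 0 0 0 0'; python3 - <<'E'
from h import *
s=sense();print(s["time_s"],s["q"].round(1),s["tool_pos"].round(4),s["tcp_rot"].round(2))
T=wT(s);np.save("T1.npy",T);im=optics.camera("wrist");cv2.imwrite("pics/w1.png",im[:,:,::-1])
c=wp(T,[.578,.169,.094]);print(c)
x,y=(c-[100,75]).astype(int);x=max(x,0);y=max(y,0);print("crop",x,y)
cv2.imwrite("pics/w1c.png",cv2.resize(im[y:y+150,x:x+200,::-1],None,fx=4,fy=4,interpolation=cv2.INTER_CUBIC))
E
```

```text
time_s: 2.1
tool_pos: [0.2526, 0.3077, 0.3433]
tcp_rot: [-179.9, -0.1, -174.3]
contact_force: [0.1, -0.2, 0.2]
grip_width: 0.0214
time_s: 2.6
tool_pos: [0.3221, 0.2154, 0.3436]
tcp_rot: [180.0, -0.1, -174.1]
contact_force: [-0.6, -0.2, 0.7]
grip_width: 0.0212
time_s: 3.1
tool_pos: [0.46, 0.1736, 0.3189]
tcp_rot: [180.0, -0.1, -174.2]
contact_force: [0.0, 0.9, 1.2]
grip_width: 0.0212
time_s: 3.6
tool_pos: [0.5509, 0.1559, 0.3004]
tcp_rot: [180.0, -0.2, -174.2]
contact_force: [-0.2, 0.6, -0.2]
grip_width: 0.0211
3.6 [  5.6   1.4 101.5   0.   77.3 -90.2] [0.5509 0.1559 0.3004] [ 179.96   -0.2  -174.17]
[331.95645777 198.73113738]
crop 231 123
```

View pics/w1c.png

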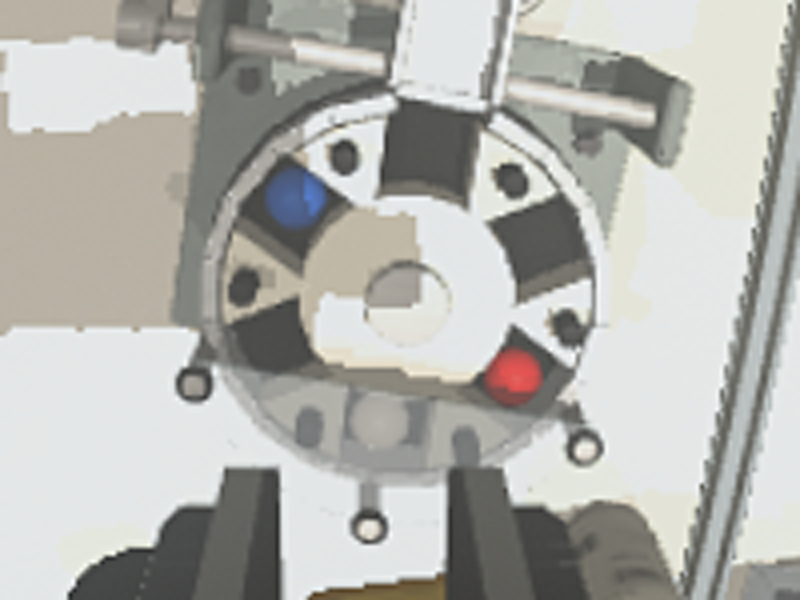

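The wrist crop shows studs at (510,180), (568,327), (343,156) and (242,285), with two more under the cover. Red is at (514,377), blue at (296,195) and white at (380,420).

```bash
python3 - <<'E'
from h import *
from scipy.optimize import least_squares
T=np.load("T1.npy")
P=lambda x,y,z: ww(T,231+x/4,123+y/4,z)[:2]
st=[(343,156),(510,180),(568,327),(465,443),(310,427),(242,285)]
S=np.array([P(x,y,.106) for x,y in st])
k=np.arange(6)
f=lambda p:(np.c_[p[0]+.046*np.cos(p[2]-k*np.pi/3),p[1]+.046*np.sin(p[2]-k*np.pi/3)]-S).ravel()
r=least_squares(f,[.578,.169,3.5]);c=r.x[:2];print(c,np.degrees(r.x[2]),r.fun.reshape(-1,2).round(4))
for n,(x,y) in dict(red=(514,377),blue=(296,195),white=(380,420)).items():
    d=P(x,y,.085)-c;print(n,np.hypot(*d),np.degrees(np.arctan2(d[1],d[0])))
# chute edges: axis
m=P(440,100,.094)-c;print("port",np.hypot(*m),np.degrees(np.arctan2(m[1],m[0])))
im=cv2.imread("pics/w1.png");h=cv2.cvtColor(im,cv2.COLOR_BGR2HSV)
g=cv2.inRange(h,(45,120,60),(80,255,255));n,l,stt,ce=cv2.connectedComponentsWithStats(g)
for i in range(1,n):
    if stt[i,4]>60:
        p=ww(T,*ce[i],.098);d=p[:2]-c;print("green",ce[i],stt[i],p,d,np.hypot(*d),np.degrees(np.arctan2(d[1],d[0])))
# cover edge: corners
a,b=P(205,362,.115),P(560,410,.115);d=b-a;print("cover edge ang",np.degrees(np.arctan2(d[1],d[0])))
a,b=P(250,42,.07),P(650,110,.07);d=b-a;print("shaft ang",np.degrees(np.arctan2(d[1],d[0])))
E
```

```text
[0.57510369 0.16910524] 208.38727099033667 [[-0.0009 -0.0005]
 [-0.0014  0.0007]
 [-0.0002  0.0008]
 [ 0.0016  0.0007]
 [ 0.0008 -0.001 ]
 [ 0.0001 -0.0008]]
red 0.04381272296105784 54.71595302237942
blue 0.04061128002919151 -124.59049280595592
white 0.04305458191920498 -3.2591955696110664
port 0.055549785466084724 176.58463081321491
green [595.05478332 264.78250204] [ 572  242   47   48 1223] [0.6502492  0.64351474 0.098     ] [0.07514551 0.4744095 ] 0.48032407756484247 80.99924332946182
green [530.18478261 325.33559783] [511 300  36  45 736] [0.76728933 0.53390504 0.098     ] [0.19218564 0.3647998 ] 0.41232780175350325 62.21861921875482
cover edge ang 87.53734705349605
shaft ang 86.61005734641397
```

```bash
python3 -m creep '25 0 0 0 7.5;25 0 0 0 7.5;25 0 0 0 7.5;25 0 0 0 7.5;25 0 0 0 7.4'; python3 -m creep '25 0.016 0.012 0.03 0;25 0.0163 0.0119 0.03 0;25 0 0 0.03 0;25 0 0 0.03 0;25 0 0 0.03 0'; python3 -m creep '25 0 0 0 0;25 0 0 0 0;25 0 0 0 0;25 0 0 0 0;25 0 0 0 0'; python3 - <<'E'
from h import *
for i in range(1):
    s=sense();print(s["tool_pos"].round(4),s["tcp_rot"].round(2),s["contact_force"])
T=wT(s);np.save("T2.npy",T);im=optics.camera("wrist");cv2.imwrite("pics/w2.png",im[:,:,::-1])
print(wp(T,[.5359,.1932,.108]))
E
```

```text
time_s: 4.15
tool_pos: [0.5498, 0.1561, 0.303]
tcp_rot: [180.0, 0.0, 148.2]
contact_force: [0.2, -0.1, 0.3]
grip_width: 0.0214
time_s: 4.65
tool_pos: [0.5349, 0.1936, 0.1521]
tcp_rot: [179.9, 0.1, 148.5]
contact_force: [0.6, -0.2, -0.1]
grip_width: 0.0212
time_s: 5.15
tool_pos: [0.5366, 0.1926, 0.1541]
tcp_rot: [179.9, 0.1, 148.4]
contact_force: [-0.0, -0.1, -0.7]
grip_width: 0.0211
[0.5366 0.1926 0.1541] [1.7988e+02 1.3000e-01 1.4843e+02] [-0.03670123 -0.13368532 -0.74516709]
[324.53577596 229.74338713]
```

```bash
python3 -c "
import cv2
im=cv2.imread('pics/w2.png');cv2.imwrite('pics/w2c.png',cv2.resize(im[100:300,200:450],None,fx=3,fy=3,interpolation=cv2.INTER_CUBIC))"
```

```text
(no output)
```

View pics/w2c.png

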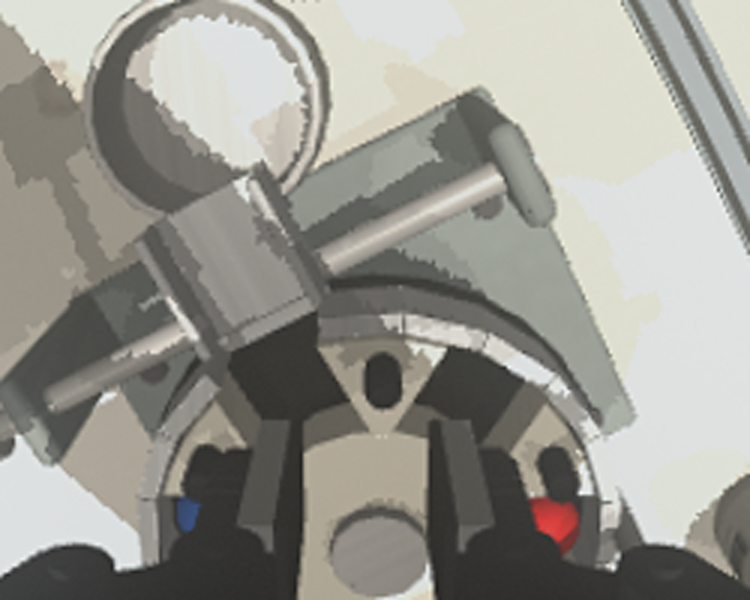

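The stud stands between the open fingers at crop (382,368), about 2-4 mm radially outward of where I predicted it. That is within the pad width, so I'll descend and straddle it.

```bash
python3 -m creep '25 0.002 0.001 0.013 0;25 0 0 0.013 0;25 0 0 0.008 0;25 0 0 0.005 0;25 0 0 0 0'; python3 -m creep '20 0 0 0 0;14 0 0 0 0;13 0 0 0 0;13 0 0 0 0;13 0 0 0 0'
```

```text
time_s: 5.7
tool_pos: [0.5337, 0.1942, 0.1117]
tcp_rot: [-179.9, -0.1, 148.4]
contact_force: [-0.4, 0.1, -0.5]
grip_width: 0.0218
time_s: 6.2
tool_pos: [0.5349, 0.1945, 0.1137]
tcp_rot: [179.9, 0.0, 148.4]
contact_force: [0.6, 1.2, -0.7]
grip_width: 0.0112
```

Good. Now the first arc, about 62° counter-clockwise.

```bash
python3 -m creep '13 0 -0.0012 0 -1.5;13 0 -0.0024 0 -3;13 -0.0001 -0.0024 0 -3;13 -0.0001 -0.0024 0 -3;13 0 -0.0024 0 -3'; for i in 1 2; do python3 -m creep '13 -0.0001 -0.0024 0 -3;13 0 -0.0024 0 -3;13 -0.0001 -0.0024 0 -3;13 0 -0.0024 0 -3;13 -0.0001 -0.0024 0 -3'; done; python3 -m creep '13 -0.0001 -0.0024 0 -3;13 0 -0.0024 0 -3;13 -0.0001 -0.0024 0 -3;13 0 -0.0024 0 -3;13 -0.0001 -0.0024 0 -3'; python3 -m creep '13 0 -0.0012 0 -1.5;13 0 -0.0006 0 -0.5;13 0 0 0 0;13 0 0 0 0;13 0 0 0 0'
```

```text
time_s: 6.7
tool_pos: [0.5306, 0.1845, 0.1138]
tcp_rot: [180.0, 0.1, 162.1]
contact_force: [2.1, 0.9, -0.9]
grip_width: 0.0111
time_s: 7.2
tool_pos: [0.5284, 0.1728, 0.1139]
tcp_rot: [180.0, 0.1, 177.1]
contact_force: [2.1, 2.5, -0.0]
grip_width: 0.011
time_s: 7.7
tool_pos: [0.529, 0.161, 0.1138]
tcp_rot: [180.0, 0.1, -167.9]
contact_force: [1.3, 1.9, 0.3]
grip_width: 0.0113
time_s: 8.2
tool_pos: [0.5327, 0.1498, 0.1138]
tcp_rot: [180.0, 0.0, -152.9]
contact_force: [-0.2, 1.3, -0.1]
grip_width: 0.0113
time_s: 8.7
tool_pos: [0.5333, 0.1479, 0.1132]
tcp_rot: [-180.0, -0.0, -151.1]
contact_force: [0.3, 0.0, 1.3]
grip_width: 0.0113
```

```bash
python3 -m creep '13 0 0 -0.017 0;13 0 0 -0.02 0;25 -0.012 0.02 0 0;25 -0.012 0.0197 0 0;25 0 0 0 8.5'; python3 -m creep '25 0 0 0 8.5;25 0 0 0 8.5;25 0 0 0 8.5;25 0 0 0 8.5;25 0 0 0 8.5';  python3 -m creep '25 0 0 0 8.5;25 0 0 0 1.9;25 0 0 0 0;25 0 0 0 0;25 0 0 0 0'; python3 - <<'E'
from h import *
s=sense();print(s["tool_pos"].round(4),s["tcp_rot"].round(2))
T=wT(s);np.save("T3.npy",T);im=optics.camera("wrist");cv2.imwrite("pics/w3.png",im[:,:,::-1])
print(wp(T,[.5351,.1943,.108]))
im=cv2.imread('pics/w3.png');cv2.imwrite('pics/w3c.png',cv2.resize(im[100:300,200:450],None,fx=3,fy=3,interpolation=cv2.INTER_CUBIC))
E
```

```text
time_s: 9.2
tool_pos: [0.5352, 0.1957, 0.1503]
tcp_rot: [-180.0, -0.0, -159.7]
contact_force: [-0.6, -0.3, -0.3]
grip_width: 0.0209
time_s: 9.7
tool_pos: [0.535, 0.1938, 0.1498]
tcp_rot: [-179.9, -0.0, 157.6]
contact_force: [-0.5, 0.2, -1.4]
grip_width: 0.0216
time_s: 10.2
tool_pos: [0.5352, 0.1942, 0.1502]
tcp_rot: [-180.0, 0.0, 147.6]
contact_force: [0.2, 0.1, 0.2]
grip_width: 0.0214
[0.5352 0.1942 0.1502] [-179.97    0.    147.56]
[324.67534786 233.66339332]
```

View pics/w3c.png

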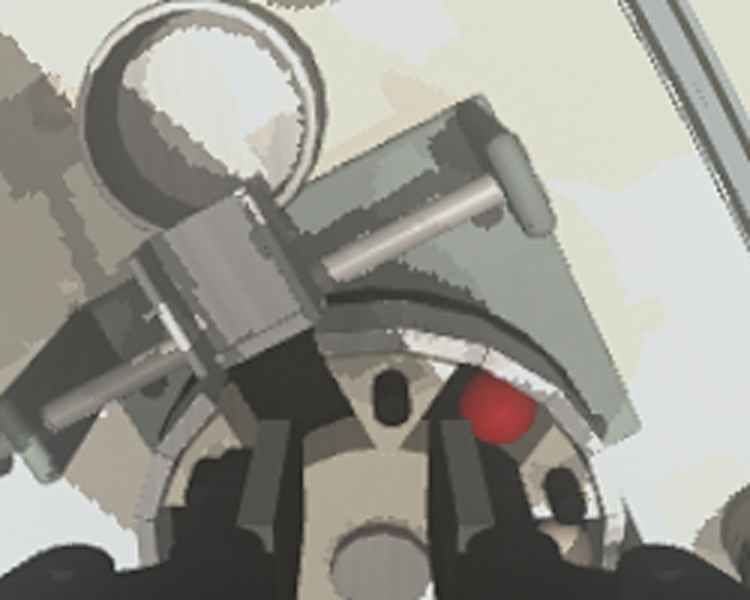

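Red is now one pocket on, at crop (498,408). The next stud is at (391,390), slightly to the +y side of the jaw centre.

```bash
python3 - <<'E'
from h import *
T=np.load("T3.npy");c=np.array([.5751,.1691])
for n,x,y,z in [("red",498,408,.085),("studtop",391,383,.108),("stud2top",565,487,.108),("hub",381,568,.098)]:
    p=ww(T,200+x/3,100+y/3,z)[:2];d=p-c;print(n,p,np.hypot(*d),np.degrees(np.arctan2(d[1],d[0])))
E
```

```text
red [0.56078748 0.21186504] 0.045096523380479994 108.50426275349598
studtop [0.53360005 0.19920917] 0.051271901390712776 144.03824391747762
stud2top [0.57401439 0.21749592] 0.04840809060279744 91.28503192406103
hub [0.57586653 0.1706645 ] 0.0017421900464337009 63.89732669694199
```

```bash
python3 -m creep '25 0 0.003 0.013 0;25 0 0 0.012 0;25 0 0 0.008 0;25 0 0 0.004 0;20 0 0 0 0'; python3 -m creep '14 0 0 0 0;13 0 0 0 0;13 0 0 0 0;13 0 -0.0012 0 -1.5;13 -0.0001 -0.0024 0 -3'; for i in 1 2 3; do python3 -m creep '13 -0.0001 -0.0024 0 -3;13 0 -0.0024 0 -3;13 -0.0001 -0.0024 0 -3;13 0 -0.0024 0 -3;13 -0.0001 -0.0024 0 -3'; done;  python3 -m creep '13 -0.0001 -0.0024 0 -3;13 0 -0.0024 0 -3;13 0 -0.002 0 -2.5;13 0 -0.0016 0 -2;13 0 -0.0012 0 -1.5'; python3 -m creep '13 0 -0.0012 0 -1.5;13 0 -0.0008 0 -1;13 0 0 0 0;13 0 0 0 0;13 0 0 0 0'; python3 - <<'E'
from h import *
s=sense();print(s["tool_pos"].round(4),s["tcp_rot"].round(2));d=s["tool_pos"][:2]-[.5751,.1691];print(np.hypot(*d),np.degrees(np.arctan2(d[1],d[0])))
T=wT(s);np.save("T4.npy",T);im=optics.camera("wrist");cv2.imwrite("pics/w4.png",im[:,:,::-1])
t=optics.camera("top");cv2.imwrite("pics/t4.png",t[:,:,::-1])
h=cv2.cvtColor(im,cv2.COLOR_RGB2HSV);g=cv2.inRange(h,(0,150,60),(8,255,255))|cv2.inRange(h,(172,150,60),(180,255,255))
n,l,st,ce=cv2.connectedComponentsWithStats(g)
for i in range(1,n):
    if st[i,4]>15:
        p=ww(T,*ce[i],.085);d=p[:2]-[.5751,.1691];print(ce[i],st[i],p,np.hypot(*d),np.degrees(np.arctan2(d[1],d[0])))
E
```

```text
time_s: 10.75
tool_pos: [0.5361, 0.1967, 0.1119]
tcp_rot: [-179.9, -0.1, 147.5]
contact_force: [0.5, -0.2, 0.0]
grip_width: 0.0168
time_s: 11.25
tool_pos: [0.5356, 0.1941, 0.1138]
tcp_rot: [179.9, 0.1, 152.2]
contact_force: [1.4, 2.4, -0.5]
grip_width: 0.0111
time_s: 11.75
tool_pos: [0.5313, 0.1828, 0.1139]
tcp_rot: [179.9, 0.1, 167.2]
contact_force: [1.2, 3.2, -1.8]
grip_width: 0.0116
time_s: 12.25
tool_pos: [0.5299, 0.1709, 0.1138]
tcp_rot: [179.9, 0.1, -177.8]
contact_force: [1.6, 1.6, -0.6]
grip_width: 0.0111
time_s: 12.75
tool_pos: [0.5316, 0.1591, 0.1138]
tcp_rot: [180.0, 0.0, -162.8]
contact_force: [-0.1, 2.1, 0.4]
grip_width: 0.0109
time_s: 13.25
tool_pos: [0.5351, 0.1501, 0.1137]
tcp_rot: [180.0, -0.0, -150.9]
contact_force: [-2.3, 1.6, 0.8]
grip_width: 0.0114
time_s: 13.75
tool_pos: [0.5363, 0.1482, 0.1133]
tcp_rot: [-180.0, -0.0, -148.5]
contact_force: [-1.1, 1.7, 1.0]
grip_width: 0.0113
[0.5363 0.1482 0.1133] [-1.8000e+02 -1.0000e-02 -1.4847e+02]
0.04407332114259538 -151.69890211357804
[371.67828418 261.79892761] [361 250  22  26 373] [0.53001933 0.17705785 0.085     ] 0.045777658813452 169.9890109269457
```

```bash
python3 -m creep '13 0.0003 -0.0016 0 -2;13 0.0003 -0.0016 0 -2;13 0.0003 -0.0016 0 -2;13 0 0 0 0;13 0 0 0 0'; python3 - <<'E'
from h import *
s=sense();T=wT(s);d=s["tool_pos"][:2]-[.5751,.1691];print(np.hypot(*d),np.degrees(np.arctan2(d[1],d[0])))
im=optics.camera("wrist");cv2.imwrite("pics/w5.png",im[:,:,::-1])
h=cv2.cvtColor(im,cv2.COLOR_RGB2HSV);g=cv2.inRange(h,(0,150,60),(8,255,255))|cv2.inRange(h,(172,150,60),(180,255,255))
n,l,st,ce=cv2.connectedComponentsWithStats(g)
for i in range(1,n):
    if st[i,4]>15:
        p=ww(T,*ce[i],.085);d=p[:2]-[.5751,.1691];print(ce[i],st[i],p,np.hypot(*d),np.degrees(np.arctan2(d[1],d[0])))
a=im[:,:,::-1][150:300,250:450];cv2.imwrite("pics/w5c.png",cv2.resize(a,None,fx=4,fy=4,interpolation=cv2.INTER_CUBIC))
E
```

```text
time_s: 14.35
tool_pos: [0.5385, 0.1436, 0.1133]
tcp_rot: [-180.0, 0.0, -142.5]
contact_force: [-0.2, 1.5, 0.3]
grip_width: 0.011
0.04462295223597396 -145.1674134162224
[371.64516129 261.83870968] [360 249  23  27 372] [0.52908543 0.17170796 0.085     ] 0.04608841355678175 176.75612760922564
```

View pics/w5c.png

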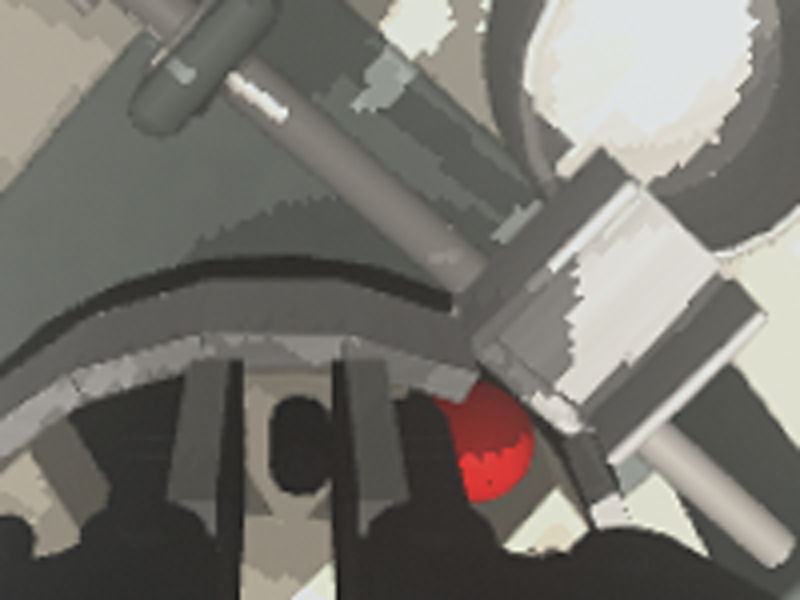

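The red ball is at the port mouth, partly hidden by a finger. I'll lift clear and take an unobstructed view.

```bash
python3 -m creep '13 0 0 -0.015 0;13 0 0 -0.03 0;13 0 0 -0.04 0;13 0 0 -0.05 0;13 0 0 -0.05 8'; python3 -m creep '13 0 0 0 8;13 0 0 0 8;13 0 0 0 8;13 -0.014 0.011 0 0;13 0 0 0 0'; python3 -m creep '13 0 0 0 0;13 0 0 0 0;13 0 0 0 0;13 0 0 0 0;13 0 0 0 0';python3 - <<'E'
from h import *
s=sense();print(s["tool_pos"].round(4),s["tcp_rot"].round(2))
T=wT(s);np.save("T6.npy",T);im=optics.camera("wrist");cv2.imwrite("pics/w6.png",im[:,:,::-1])
c0=[.5751,.1691]
h=cv2.cvtColor(im,cv2.COLOR_RGB2HSV)
def q(n,g,z):
  k,l,st,ce=cv2.connectedComponentsWithStats(g)
  for i in range(1,k):
    if st[i,4]>40:
        p=ww(T,*ce[i],z);d=p[:2]-c0;
        if np.hypot(*d)<.17: print(n,ce[i].round(1),st[i],p.round(4),np.hypot(*d).round(4),np.degrees(np.arctan2(d[1],d[0])).round(1))
q("red",cv2.inRange(h,(0,150,60),(8,255,255))|cv2.inRange(h,(172,150,60),(180,255,255)),.085)
q("green",cv2.inRange(h,(45,120,40),(80,255,255)),.098)
cv2.imwrite("pics/w6c.png",cv2.resize(im[123:273,231:431,::-1],None,fx=4,fy=4,interpolation=cv2.INTER_CUBIC))
E
```

```text
time_s: 14.9
tool_pos: [0.5378, 0.1433, 0.301]
tcp_rot: [-179.9, -0.0, -150.7]
contact_force: [2.0, 0.2, 0.3]
grip_width: 0.0111
time_s: 15.4
tool_pos: [0.5518, 0.1563, 0.2996]
tcp_rot: [-180.0, 0.1, -174.4]
contact_force: [0.1, 0.1, -0.1]
grip_width: 0.0114
time_s: 15.9
tool_pos: [0.551, 0.1559, 0.2984]
tcp_rot: [-180.0, -0.0, -174.5]
contact_force: [0.2, -0.5, -0.2]
grip_width: 0.0109
[0.551  0.1559 0.2984] [-179.99   -0.   -174.48]
red [338.4 155.8] [332 149  14  14 146] [0.5306 0.171  0.085 ] 0.0445 177.6
```

View pics/w6c.png

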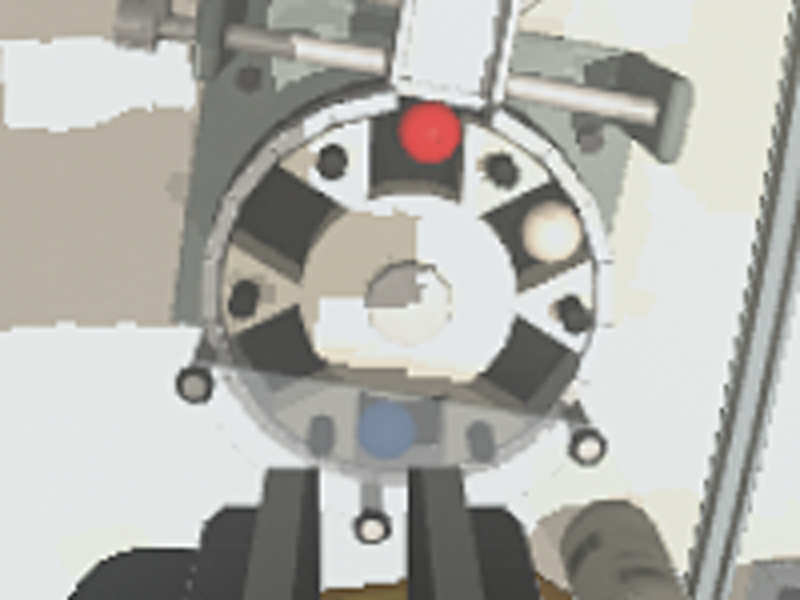

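The clear view shows red at crop (430,133), squarely in the port. It is at 177.6° and the port direction is about 176.6°, so it is off by about 1 mm. White is at (552,230) and blue is under the cover at (385,430). Next is the pad.

```bash
python3 -m creep '0 0.0218 -0.0109 0.01 0;0 0.0218 -0.0109 0.02 0;0 0.0218 -0.0109 0.02 0;0 0.0218 -0.0108 0.02 0;0 0.0218 -0.0108 0.02 0'; python3 -m creep '0 0 0 0 0;0 0 0 0 0;0 0 0 0 0;0 0 0 0 0;0 0 0 0 0';python3 - <<'E'
from h import *
s=sense();print(s["tool_pos"].round(4),s["tcp_rot"].round(2))
T=wT(s);im=optics.camera("wrist");cv2.imwrite("pics/w7.png",im[:,:,::-1])
h=cv2.cvtColor(im,cv2.COLOR_RGB2HSV)
k,l,st,ce=cv2.connectedComponentsWithStats(cv2.inRange(h,(45,100,40),(80,255,255)))
for i in range(1,k):
    if st[i,4]>100: print(ce[i].round(1),st[i],ww(T,*ce[i],.098).round(4))
e=wp(T,[.4508,.0913,.098]).round();print(e)
x,y=max(0,int(e[0])-125),max(0,int(e[1])-100);cv2.imwrite("pics/w7c.png",cv2.resize(im[y:y+200,x:x+250,::-1],None,fx=3,fy=3));print(x,y)
E
```

```text
time_s: 16.45
tool_pos: [0.4469, 0.091, 0.2076]
tcp_rot: [-180.0, 0.0, -174.5]
contact_force: [-0.5, -0.3, 0.2]
grip_width: 0.0
time_s: 16.95
tool_pos: [0.4489, 0.0917, 0.2094]
tcp_rot: [-180.0, 0.1, -174.4]
contact_force: [-0.6, 0.4, -0.4]
grip_width: -0.0001
[0.4489 0.0917 0.2094] [-1.7999e+02  1.1000e-01 -1.7445e+02]
[336.6 191.5] [328 187  19   9 136] [0.4408 0.1014 0.098 ]
[608.6 335.9] [ 567  297   73   77 3056] [0.6436 0.5954 0.098 ]
[554.4 388.2] [536 370  34  30 401] [0.7508 0.5223 0.098 ]
[323. 202.]
198 102
```

View pics/w7c.png

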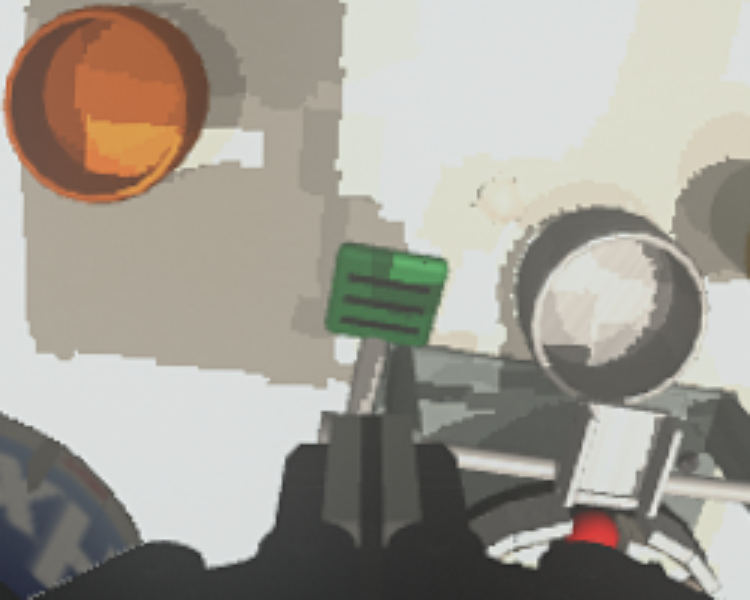

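The pad is at crop (387,295), about 3 mm further in +y than predicted. I'll shift 2 mm and press slowly.

```bash
python3 -m creep '0 0 0.002 0.02 0;0 0 0 0.025 0;0 0 0 0.02 0;0 0 0 0.01 0;0 0 0 0.004 0'; python3 -m creep '0 0 0 0.004 0;0 0 0 0.004 0;0 0 0 0.004 0;0 0 0 0.004 0;0 0 0 0.004 0'; python3 -m creep '0 0 0 0.004 0;0 0 0 0.004 0;0 0 0 0.004 0;0 0 0 0.004 0;0 0 0 0.004 0';  python3 -m creep '0 0 0 0.003 0;0 0 0 0.003 0;0 0 0 0.003 0;0 0 0 0.002 0;0 0 0 0 0'
```

```text
time_s: 17.5
tool_pos: [0.4473, 0.0935, 0.1284]
tcp_rot: [180.0, -0.1, -174.5]
contact_force: [-0.1, -0.4, -0.2]
grip_width: 0.0003
time_s: 18.0
tool_pos: [0.4489, 0.0935, 0.111]
tcp_rot: [-180.0, 0.1, -174.5]
contact_force: [-1.7, -0.5, 7.6]
grip_width: -0.0
time_s: 18.5
tool_pos: [0.4476, 0.0936, 0.0903]
tcp_rot: [180.0, -0.1, -174.5]
contact_force: [-4.8, 0.2, 7.2]
grip_width: 0.0003
time_s: 19.0
tool_pos: [0.4472, 0.0936, 0.0787]
tcp_rot: [180.0, -0.1, -174.5]
contact_force: [-4.4, 1.0, 5.4]
grip_width: -0.0002
```

```bash
python3 -m creep '0 0 0 0.003 0;0 0 0 0.003 0;0 0 0 0.003 0;0 0 0 0.002 0;0 0 0 0.002 0'; python3 -m creep '0 0 0 0.002 0;0 0 0 0.001 0;0 0 0 0.001 0;0 0 0 0.001 0;0 0 0 0 0'
```

```text
time_s: 19.5
tool_pos: [0.4491, 0.0935, 0.0663]
tcp_rot: [-180.0, 0.2, -174.5]
contact_force: [0.7, -0.9, 4.5]
grip_width: -0.0
time_s: 20.0
tool_pos: [0.4475, 0.0934, 0.0602]
tcp_rot: [-180.0, -0.0, -174.5]
contact_force: [0.5, -0.1, 4.0]
grip_width: 0.0002
```

```bash
python3 -m creep '0 0 0 0.001 0;0 0 0 0.001 0;0 0 0 0.001 0;0 0 0 0.001 0;0 0 0 0 0'; python3 - <<'E'
from h import *
im=optics.camera("wrist");cv2.imwrite("pics/w8.png",im[:,:,::-1])
t=optics.camera("top");cv2.imwrite("pics/t8.png",t[:,:,::-1]);sc=optics.camera("scene");cv2.imwrite("pics/s8.png",sc[:,:,::-1])
f=lambda a:cv2.inRange(cv2.cvtColor(a,cv2.COLOR_RGB2HSV),(0,130,50),(6,255,255))|cv2.inRange(cv2.cvtColor(a,cv2.COLOR_RGB2HSV),(174,130,50),(180,255,255))
for n,a in (("w",im),("t",t),("s",sc)):
    k,l,st,ce=cv2.connectedComponentsWithStats(f(a))
    for i in range(1,k):
        if 6<st[i,4]<1500: print(n,ce[i].round(1),st[i])
E
```

```text
time_s: 20.5
tool_pos: [0.4479, 0.0934, 0.0581]
tcp_rot: [-180.0, -0.1, -174.4]
contact_force: [-5.7, -0.6, 17.8]
grip_width: -0.0001
w [464.8 254.6] [455 250  20  10 124]
t [273.7  76.1] [261  65  26  23 488]
t [621.6 129.3] [ 588  103   52   55 1216]
t [106.4 111.8] [102 107   9   9  33]
t [567.7 179.5] [566 175   6   8  15]
t [276.3 236.9] [275 235   4   5  12]
s [355.4 108.1] [344 104  23   9 169]
s [614.8 246. ] [611 244  10   4  22]
```

The force jumped to 18 N, so the pad is at its stop. I'll check whether the ball is in the jar, then release slowly.

```bash
python3 -m creep '0 0 0 -0.004 0;0 0 0 -0.004 0;0 0 0 -0.004 0;0 0 0 -0.004 0;0 0 0 -0.004 0';  python3 -m creep '0 0 0 -0.004 0;0 0 0 -0.004 0;0 0 0 -0.004 0;0 0 0 -0.004 0;0 0 0 -0.004 0'; python3 -m creep '0 0 0 -0.004 0;0 0 0 -0.005 0;0 0 0 -0.01 0;0 0 0 -0.02 0;0 0 0 -0.04 0'; python3 -m creep '0 0 0 -0.04 0;0 0 0 -0.02 0;0 0 0 0 0;0 0 0 0 0;0 0 0 0 0'; python3 - <<'E'
from h import *
s=sense();T=wT(s);im=optics.camera("wrist");t=optics.camera("top")
cv2.imwrite("pics/w9.png",im[:,:,::-1]);cv2.imwrite("pics/t9.png",t[:,:,::-1])
J=tw("top",282.5,230.3,.04);print("jar",J)
for n,a in (("w",im),("t",t)):
    hh=cv2.cvtColor(a,cv2.COLOR_RGB2HSV);m=cv2.inRange(hh,(0,130,40),(6,255,255))|cv2.inRange(hh,(174,130,40),(180,255,255))
    k,l,st,ce=cv2.connectedComponentsWithStats(m)
    for i in range(1,k):
        if st[i,4]>5:
            p=ww(T,*ce[i],.013) if n=="w" else tw("top",*ce[i],.013)
            if np.hypot(*(p-J)[:2])<.25: print(n,ce[i].round(1),st[i],p.round(4),np.hypot(*(p-J)[:2]).round(4))
a=cv2.resize(im[60:260,200:450,::-1],None,fx=2,fy=2);b=cv2.resize(t[160:260,235:335,::-1],(400,400),interpolation=cv2.INTER_CUBIC)
c=np.zeros((400,800,3),np.uint8);c[:,:400]=a[:400,100:500];c[:,400:]=b;cv2.imwrite("pics/c9.png",c)
E
```

```text
time_s: 21.15
tool_pos: [0.4467, 0.0936, 0.076]
tcp_rot: [180.0, -0.1, -174.5]
contact_force: [-2.1, 0.7, 2.3]
grip_width: 0.0002
time_s: 21.65
tool_pos: [0.4492, 0.0934, 0.0975]
tcp_rot: [-180.0, 0.3, -174.5]
contact_force: [0.7, -0.1, 3.6]
grip_width: -0.0004
time_s: 22.15
tool_pos: [0.4437, 0.0935, 0.1722]
tcp_rot: [179.9, -0.7, -174.5]
contact_force: [0.9, 0.7, -0.2]
grip_width: -0.0002
time_s: 22.65
tool_pos: [0.446, 0.0935, 0.2328]
tcp_rot: [180.0, -0.3, -174.5]
contact_force: [-0.4, 0.1, -0.5]
grip_width: 0.0003
jar [0.46712945 0.17607899 0.04      ]
w [402.  185.1] [397 181  12  10 101] [0.4521 0.1885 0.013 ] 0.0195
```

View pics/c9.png

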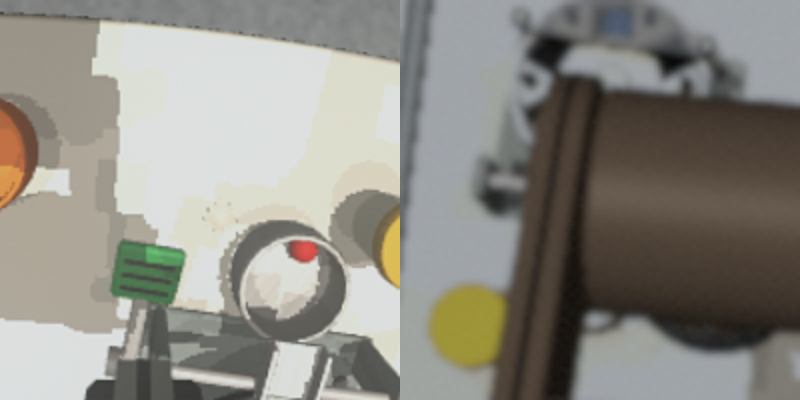

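Red lies in the jar and the pad is up again. I'll wait for it to settle, check level and balls, then hand in.

```bash
for i in 1 2 3; do python3 -m creep '0 0 0 0 0;0 0 0 0 0;0 0 0 0 0;0 0 0 0 0;0 0 0 0 0' | head -1; done; python3 - <<'E'
from h import *
s=sense();T=wT(s);im=optics.camera("wrist");t=optics.camera("scene");cv2.imwrite("pics/s10.png",t[:,:,::-1])
def q(n,m,z,f=lambda u,v,z:ww(T,u,v,z)):
    k,l,st,ce=cv2.connectedComponentsWithStats(m)
    for i in range(1,k):
        if st[i,4]>12:
            p=f(*ce[i],z)
            if np.hypot(*(p[:2]-[.5,.16]))<.15: print(n,st[i],p.round(4))
h=cv2.cvtColor(im,cv2.COLOR_RGB2HSV);q("red",cv2.inRange(h,(0,130,40),(6,255,255))|cv2.inRange(h,(174,130,40),(180,255,255)),.013)
q("pad",cv2.inRange(h,(45,80,40),(85,255,255)),.098)
h=cv2.cvtColor(t,cv2.COLOR_RGB2HSV);q("pad_scene",cv2.inRange(h,(45,80,40),(85,255,255)),.098,lambda u,v,z:tw("scene",u,v,z))
h0=cv2.cvtColor(cv2.imread("pics/scene0.png"),cv2.COLOR_BGR2HSV);q("pad_scene0",cv2.inRange(h0,(45,80,40),(85,255,255)),.098,lambda u,v,z:tw("scene",u,v,z))
a=np.hstack([cv2.resize(t[150:280,230:360,::-1],(400,400),interpolation=cv2.INTER_CUBIC),cv2.resize(cv2.imread("pics/scene0.png")[150:280,230:360],(400,400),interpolation=cv2.INTER_CUBIC)]);cv2.imwrite("pics/c10.png",a)
E
```

```text
time_s: 23.25
time_s: 23.75
time_s: 24.25
red [397 178  12  10 100] [0.452  0.1884 0.013 ]
pad [306 178  36  30 506] [0.4476 0.0931 0.098 ]
pad_scene [293 226  21  10 120] [0.4493 0.0955 0.098 ]
pad_scene0 [293 225  21  11 133] [0.4495 0.0954 0.098 ]
```

View pics/c10.png

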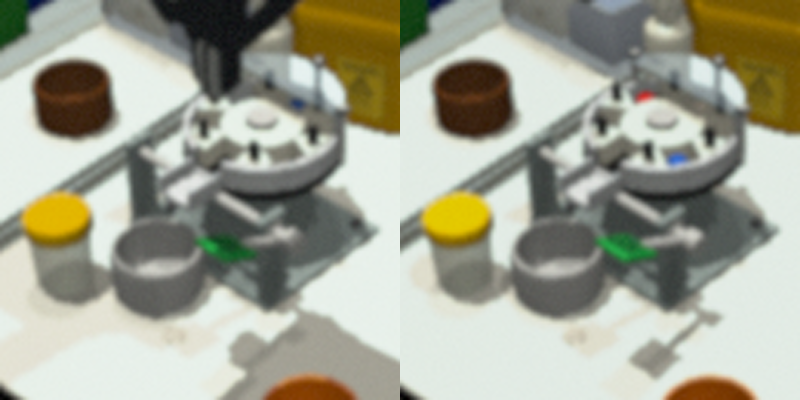

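The before and after views match: the jar, the pot and the level magazine are unchanged, and blue is still under the cover. The red ball is still at (0.452, 0.188) in the jar.

```bash
python3 -c "
from cell import job_done
print(job_done())"
```

```text
the job is handed in; nothing more can be done
None
```

The red ball is in the steel jar and the magazine has swung back level; I handed the job in at about 24 s of the 72 s allowed. No verdict is reported, so this rests on my own checks.

I went round in front of the glass screen and turned the wheel about 120° counter-clockwise in two goes, with the fingers loosely round a stud each time. I then pressed the pad to its stop, where the force rose to about 18 N, and let it up slowly.

**Last checks**
- **Red ball:** it lay still in the jar over the last 1.5 s or so. I measured it about 20 mm from the jar's axis, against the limit of 30 mm.
- **Magazine:** the pad was back within 1 mm of its starting place in the scene camera.
- **Jar and specimen pot:** both looked unmoved in the before and after pictures.
- **Blue ball:** still under the cover in the last picture.

**Not confirmed or not in full agreement**
- **White ball:** last seen clearly in its pocket just before tipping. In the final view it was hidden from the camera.
- **Rinse bottle and timer:** I did not check their positions at the end, but the gripper stayed well away from both.
- **Dispenser angle:** my estimates of its yaw ranged from -2.5° to -4.3°, which is about 1 mm at the port.

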